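Bring the ball tray out of its keeper and hold it over the rinse tub

ROBOT

A 6-joint arm with a two-finger parallel gripper is mounted at the origin on a cart in front of the work surface, level with it; the furniture and walls round the work are solid. World frame = base frame: x ahead of the robot, y to its left, z up, the work surface at z = 0. Lengths are in m, angles in rad, forces in N, time in s.
With the tool pointing down it reaches from about 0.275 to 0.85 m from the base axis. Payload 5.2 kg.
Tool frame: the origin (TCP) lies on the centre line of the jaws, within the pads' length; the fingertips stand 8 mm ahead of it and the grasp point (between the pads) lies 11 mm behind it (ctrl.tip_reach is the distance from the TCP to the fingertips, in m); z points along the fingers, y is the line along which they close (so a half turn about z gives the same grasp; the last joint's range is limited). The gripper opens to 85 mm and grips with 20 to 120 N. Pads are 22 mm wide; open, the fingers measure 114 mm over their backs; the gripper's body (76 mm by 85 mm) begins 54 mm behind the grasp point. The pads swing forward as they close: fully open they stand 13 mm farther back than shut.
Start: joints at [1.099, 0.259, 1.535, -0, 1.348, -0.203], TCP at [0.146, 0.53, 0.239] pointing down, gripper open.
Joint ranges: [-3.14, 3.14], [-0.91, 2.08], [0.19, 2.58], [-1.22, 4.36], [0.22, 2.71], [-3.12, 3.12]. Speed limits (rad/s): [2.57, 2.57, 3.14, 3.14, 3.14, 3.14].

INTERFACE

Orientations are given as a rotation vector (axis times angle).
In Python, from workcell import status, imaging, ctrl gives the robot as it stands.
- The arm moves only by the tool arm_command, never from a script. Its argument "plan" is a list that holds one entry, the list of rows, each a list of 7 numbers: the shift along the tool's x, y, z in m, then the turn, a rotation vector about the tool's x, y, z in rad, then the closure, from -1 (fully open) to 1 (shut), so that 0 is half open. A call has 1 to 12 rows; each row shifts and turns the commanded pose from where the row before left it, along the tool's axes as they then stand; what a row does not reach is not made up. A row lasts 1/12 s, in which the tool goes at most 41.7 mm and 7.16 degrees, less where a joint would pass 70% of its speed; a pose out of reach is approached as far as the arm can. A call is refused whole if a number of a shift passes 0.0417 or a number of a turn 0.125, either way. A call with a gripper value outside its range is refused whole. The fingers move at their own pace and stop on an object; "force" is the grip in N (left out, the last holds). Time passes only in rows, so rows that do not move let the fingers close. It gives the time, the measured TCP pose, the force, the opening and the grip force at its end, in the units of the state.
- status.observe(): the state, without advancing time (a new reading comes with each control period).
- imaging.snapshot(name): name is "scene" or "top"; returns a dict with "color" (400x640x3 uint8, red, green, blue), "z_map" (400x640 float32, m along the optical axis (not along the pixel's ray), 0 where there is no reading), "fx", "fy", "cx", "cy" (pixels), "rvec" (rotation vector, rad) and "tvec" (3), from world to camera coordinates, as OpenCV has them. Camera axes: x right, y down, z forward; pixel columns grow to the right and rows downward; lengths in m; the calibration is good to about 2 mm. A picture is of the moment at which its call begins.
- ctrl.close_job(): hands the job in; it is judged then, once.
Trained networks look in a picture, given as the dict that the camera call returned (one of the last four; its "shot" number tells which), for a name from the list of things; names that differ only in an ending like _2 or _b are one class to them, and where a whole thing is asked for, a point or a joint stands for the part that bears it (a point fixed in the world has none). Each returns a list of dicts, best first, with "conf" (0 to 1); they miss things now and then, are a little off and sometimes report something else, mostly with a low value. They report only what shows in the picture. A call takes as long as a camera call. They do not tell look-alikes from the thing itself.
- imaging.look_for(picture, query): "xy" ([column, row] in pixels, amid what is visible of it).
- imaging.place_of(picture, query): "xy" ([column, row] in pixels: a listed point, or the origin of a listed thing).
The state is a dict: "time": time; "q": joint angles; "joint_vel": joint speeds; "tau": joint torques, N m; "position": TCP position; "eef_rot": TCP orientation; "contact_force": force on the tool from outside, world axes, zero at the start; "ft_torque": the same for the moment, N m; "gripper_width": finger opening in m; "gripper_force": force on a finger pad.
Only numpy, scipy, OpenCV 4.12 (cv2) and the standard library are available. Lean on these libraries where they do the work, as an engineer would, in place of code of your own. Each camera call takes 0.05 s, during which the arm holds its last target. There are 200 camera calls.

TASK

Take the small metal sample tray by its upright grip, slide it straight out of its keeper, out from under the two lips, and carry it, level all the way so that the loose steel ball stays in its pocket, to the rinse tub. Finish while holding the tray still and level with the ball over the middle of the tub and the tray some 5 cm above the tub's rim, ready for a colleague to rinse the ball; do not put it down or let go, and leave the tub and the other things on the bench where they stand.

Things in the scene. Friction and masses are not known exactly. Their poses are not given: they have to be found in the camera images.
- tray: plain aluminium sample tray, a flat plate 120 (x) x 70 (y) x 9 mm, 200 to 310 g, loose. Origin: centre of its underside. x runs along its length from the ball pocket (-x end) to the grip fin (+x half); z is up. At the start it lies in the keeper, its axes along the keeper's, underside 6 mm above the bench.
- tray_grip (a point): where to take the tray: middle of the upright grip fin, 50 mm above the tray's underside, 25 mm from the tray's origin towards +x. The fin is a flat aluminium blade 36 mm long (tray x), 12 mm thick (tray y), its top 70 mm above the tray's underside; pinch it firmly across its 12 mm, from above. Axes as the tray's.
- pocket (a point): resting centre of the ball in the tray's pocket: 30 mm from the tray's origin towards -x (55 mm from the fin's middle), 17 mm above the tray's underside. The pocket is round, 30 mm across, 4 mm deep, flat floor; the ball rolls about 6 mm each way in it, and out over the rim at about 45 degrees of tilt or in a jerky move.
- ball_center (a point): centre of the loose bare steel ball, 24 mm across, 57 g, that lies in the tray's pocket.
- keeper: fixed grey plastic keeper, 133 x 106 mm, in which the tray lies. Origin: centre of its underside on the bench; z up; its -x end is open, turned roughly towards the robot. Base 6 mm thick, side walls with 2 mm play each side of the tray, a stop behind the tray at +x. The tray can be lifted only after sliding at least 57 mm along the keeper's -x.
- rinse_tub: round open clear-plastic rinse tub, 149 mm across, 88 mm high, loose. Origin: centre of its underside, on the bench.
- beaker: clear beaker, 74 mm across, 93 mm high, loose; leave it. Origin: middle of its underside.
- stopper: small clear stopper, 31 mm across, 33 mm high, loose; leave it. Origin: middle of its underside.
- dish: clear petri dish, 64 mm across, 16 mm high, loose; leave it. Origin: middle of its underside.
- lips (a point): middle between the keeper's two steel lips, at their underside: 36 mm from the keeper's origin along its +x, 17.5 mm above the bench. The lips are 4 mm thick, 60 mm long (keeper x), reach 8 mm over the tray's long edges with 2.5 mm of air, and leave a 54 mm gap between them for the grip. Axes as the keeper's.
Things that resemble listed ones, but are neither listed nor needed, are in the scene too. Of the things shaped like the keeper, the grey one is meant.

How it is judged:
By the outcome, as a careful person would: the job done as asked, in the order asked, and still so for the second after the job is handed in, while the arm keeps its last pose, push and grip.
It also fails if it takes over 56 s, if anything falls off the work surface, if the arm or the gripper's body presses on something with over 40 N, if the wrist force passes 120 N, or if a joint passes its speed limit or range.

## Working session

There is one attempt and no reset: what is moved stays moved. The work goes in short steps, Python scripts to look and compute and a tool call to move; the robot and the scene stay as the last step left them, time stands still between calls to the robot, and variables do not carry over. Pictures are saved under pics/ and viewed, at most 10 in all, crops included, and the job is handed in when it is done.

Besides the shell and the picture viewer there is one more tool, called after "Request:" by a JSON object that holds its "method" and its "body". arm_command: Moves the arm, as the interface text tells. Its arguments: {"type":"object","properties":{"plan":{"type":"array","items":{"type":"array","items":{"type":"array","items":{"type":"number"}}}},"force":{"type":"number"}},"required":["plan"]}

```bash
mkdir -p pics; ls
cat > h.py <<'E'
import numpy as np, cv2
from workcell import status, imaging, ctrl
def cam(p):
    R=cv2.Rodrigues(np.array(p["rvec"],float))[0]; return R,np.array(p["tvec"],float).ravel()
def ray(p,xy,z):
    "intersect pixel ray with the world plane z"
    R,t=cam(p); d=R.T@np.array([(xy[0]-p["cx"])/p["fx"],(xy[1]-p["cy"])/p["fy"],1]); o=-R.T@t
    return o+d*(z-o[2])/d[2]
def deproj(p,xy):
    R,t=cam(p); c,r=int(round(xy[0])),int(round(xy[1])); z=p["z_map"][r,c]
    return R.T@(z*np.array([(xy[0]-p["cx"])/p["fx"],(xy[1]-p["cy"])/p["fy"],1])-t) if z>0 else None
def proj(p,P):
    R,t=cam(p); c=R@np.array(P)+t; return [p["fx"]*c[0]/c[2]+p["cx"],p["fy"]*c[1]/c[2]+p["cy"]]
def save(p,n,box=None,s=1):
    im=p["color"][...,::-1]
    if box: im=im[box[1]:box[3],box[0]:box[2]]
    cv2.imwrite("pics/"+n,cv2.resize(im,None,fx=s,fy=s,interpolation=cv2.INTER_CUBIC))
E
python3 - <<'E'
from h import *
np.set_printoptions(precision=3,suppress=True)
s=status.observe(); print(s["position"],s["eef_rot"],s["time"],s["contact_force"])
H={"tray":.006,"tray_grip":.056,"pocket":.023,"ball_center":.023,"keeper":0,"rinse_tub":0,"beaker":0,"stopper":0,"dish":0,"lips":.0175}
for n in ("scene","top"):
    p=imaging.snapshot(n); save(p,n+"1.png"); R,t=cam(p); print(n,-R.T@t)
    for q,z in H.items():
        for d in imaging.place_of(p,q)[:3]: print(q,np.array(d["xy"]),round(d["conf"],2),ray(p,d["xy"],z))
E
```

```text
pics
[0.146 0.53  0.238] [-0.421 -3.113  0.003] 0.0 [-0.355 -0.165 -0.42 ]
scene [ 0.217 -0.411  0.804]
tray [272.9 215.1] 0.65 [0.534 0.147 0.006]
tray_grip [281.8 203.8] 0.61 [0.551 0.125 0.056]
pocket [260.  219.5] 0.97 [0.496 0.146 0.023]
ball_center [259.8 218.5] 0.44 [0.497 0.149 0.023]
keeper [278.  154.6] 0.8 [ 0.682  0.318 -0.   ]
keeper [275.4 219.2] 0.73 [0.533 0.137 0.   ]
rinse_tub [351.2 296.6] 0.75 [ 0.524 -0.142  0.   ]
beaker [436.  245.3] 0.79 [ 0.765 -0.183  0.   ]
stopper [279.3 276.4] 0.53 [0.44  0.003 0.   ]
stopper [260.7 216.6] 0.45 [0.511 0.169 0.   ]
dish [351.5 197.6] 0.95 [0.723 0.058 0.   ]
lips [286.1 145.5] 0.85 [0.713 0.316 0.017]
lips [287.7 212.1] 0.64 [0.562 0.122 0.017]
top [0.492 0.074 1.307]
tray [283.3 220.3] 0.66 [0.523 0.139 0.006]
tray_grip [285.9 209.3] 0.73 [0.55  0.13  0.056]
pocket [279.8 229.8] 0.91 [0.498 0.147 0.023]
ball_center [277.1 227.5] 0.59 [0.504 0.155 0.023]
keeper [220.8 165.7] 0.77 [0.67  0.309 0.   ]
keeper [288.2 204.2] 0.69 [0.566 0.127 0.   ]
keeper [282.8 217.4] 0.67 [0.531 0.141 0.   ]
rinse_tub [388.9 219.6] 0.77 [ 0.526 -0.144  0.   ]
beaker [402.4 132.1] 0.6 [ 0.765 -0.183  0.   ]
stopper [334.3 252.1] 0.64 [0.439 0.003 0.   ]
stopper [287.9 201.8] 0.6 [0.573 0.128 0.   ]
dish [311.3 150.8] 0.64 [0.712 0.065 0.   ]
lips [290.3 204.8] 0.93 [0.564 0.121 0.018]
lips [218.9 148.3] 0.85 [0.714 0.312 0.018]
```

View pics/scene1.png

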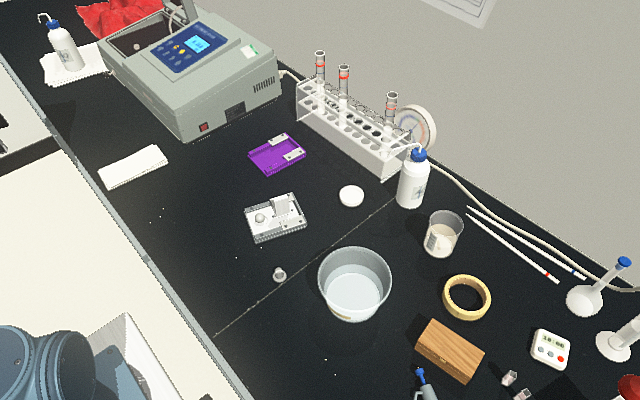

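Run:
```python
from h import *
np.set_printoptions(precision=3,suppress=True)
p=imaging.snapshot("top"); save(p,"top_crop.png",(190,110,430,280),3.3)
s=imaging.snapshot("scene")
for p in (p,s):
  R,t=cam(p);v,u=np.mgrid[0:400,0:640];z=p["z_map"]
  P=(np.stack([(u-p["cx"])/p["fx"]*z,(v-p["cy"])/p["fy"]*z,z],-1)-t)@R
  m=(z>0)&(np.hypot(P[...,0]-.53,P[...,1]-.14)<.1)
  for lo,hi in((.068,.085),(.011,.016),(.018,.024)):
    Q=P[m&(P[...,2]>lo)&(P[...,2]<hi)]
    if len(Q)>5:
      c,(w,h),a=cv2.minAreaRect(Q[:,:2].astype(np.float32)*1000); print(lo,len(Q),np.median(Q,0),c,w,h,a)
```

```text
0.068 68 [0.551 0.128 0.075] (551.5095825195312, 128.23324584960938) 12.269071578979492 35.374149322509766 71.0556411743164
0.011 687 [0.518 0.137 0.014] (531.9083862304688, 136.48878479003906) 104.3916015625 127.81171417236328 70.30758666992188
0.018 533 [0.558 0.129 0.02 ] (532.8321533203125, 134.26394653320312) 106.06896209716797 129.43482971191406 71.03585052490234
0.068 88 [0.551 0.129 0.075] (551.7929077148438, 129.9748077392578) 15.578856468200684 36.27549362182617 65.18605041503906
0.011 547 [0.516 0.133 0.015] (532.6520385742188, 135.1892547607422) 102.8569107055664 130.6554412841797 69.41206359863281
0.018 528 [0.545 0.105 0.021] (534.2036743164062, 135.78964233398438) 108.82246398925781 129.2306671142578 70.88191223144531
```

View pics/top_crop.png

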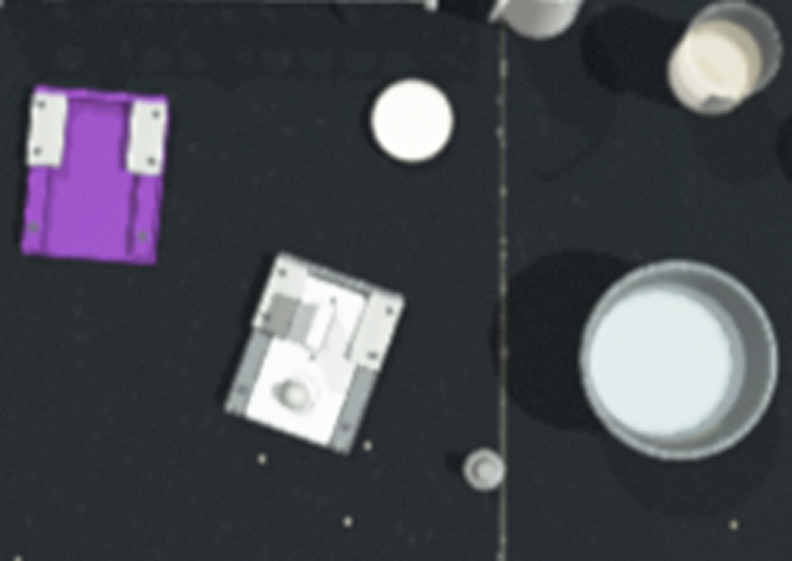

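The grey keeper holding the tray is at about (283,215) in the top view and (275,217) in the scene view. The only look-alike is the empty purple keeper, at (220,165) top and (277,155) scene. The crop confirms the choice: the fin shows at top (287,208) and the ball at (279,229).

The tub is at top (389,220). From this the fin is at (0.551, 0.129), yaw −19°, and the tool needs a turn of about 0.063 rad.

Request:
{"method": "arm_command", "body": {"plan": [[[0, 0, 0, 0, 0, 0.063, -1], [-0.0286, -0.0138, 0, 0, 0, 0, -1], [-0.0286, -0.0138, 0, 0, 0, 0, -1], [-0.0286, -0.0138, 0, 0, 0, 0, -1], [-0.0286, -0.0138, 0, 0, 0, 0, -1], [-0.0286, -0.0138, 0, 0, 0, 0, -1], [-0.0286, -0.0138, 0, 0, 0, 0, -1], [-0.0286, -0.0138, 0, 0, 0, 0, -1], [-0.0286, -0.0138, 0, 0, 0, 0, -1], [-0.0286, -0.0138, 0, 0, 0, 0, -1], [-0.0286, -0.0138, 0, 0, 0, 0, -1], [-0.0286, -0.0138, 0, 0, 0, 0, -1]]], "force": 100}}

```text
time: 2.2
position: [0.395, 0.283, 0.2395]
eef_rot: [0.519, 3.098, 0.001]
contact_force: [0.0, -0.1, 0.2]
gripper_width: 0.0854
gripper_force: 0.0
```

Request:
{"method": "arm_command", "body": {"plan": [[[-0.0286, -0.0138, 0, 0, 0, 0, -1], [-0.0286, -0.0138, 0, 0, 0, 0, -1], [-0.0286, -0.0138, 0, 0, 0, 0, -1], [-0.0286, -0.0138, 0, 0, 0, 0, -1], [-0.0286, -0.0138, 0, 0, 0, 0, -1], [-0.0286, -0.0138, 0, 0, 0, 0, -1], [-0.0286, -0.0138, 0, 0, 0, 0, -1], [0, 0, 0.03, 0, 0, 0, -1], [0, 0, 0.03, 0, 0, 0, -1], [0, 0, 0.03, 0, 0, 0, -1], [0, 0, 0, 0, 0, 0, -1], [0, 0, 0, 0, 0, 0, -1]]]}}

```text
time: 3.2
position: [0.5507, 0.1276, 0.1482]
eef_rot: [-0.518, -3.094, 0.001]
contact_force: [0.5, -0.1, 0.5]
gripper_width: 0.0853
gripper_force: 0.0
```

```bash
cat >> h.py <<'E'
from scipy.spatial.transform import Rotation as Ro
def go(P,yaw=-19):
    "tool-axis shift to world point P; turn to tool y along keeper y and z down"
    s=status.observe(); R=Ro.from_rotvec(s["eef_rot"]); a=np.radians(yaw)
    x=np.array([-np.cos(a),-np.sin(a),0]); T=np.stack([x,np.cross([0,0,-1],x),[0,0,-1]],1)
    print("t",s["time"],"pos",s["position"],"F",s["contact_force"],"w",s["gripper_width"],s["gripper_force"])
    print("shift",R.inv().apply(np.array(P)-s["position"]),"turn",(R.inv()*Ro.from_matrix(T)).as_rotvec())
E
python3 - <<'E'
from h import *
np.set_printoptions(precision=4,suppress=True)
go([.5515,.1288,.045])
p=imaging.snapshot("scene"); save(p,"s2.png",(200,120,360,260),4)
E
```

```text
t 3.2 pos [0.5507 0.1276 0.1482] F [ 0.5065 -0.135   0.5169] w 0.08526073327241843 0.0
shift [-0.0007  0.0015  0.1032] turn [-0.0014 -0.0038 -0.0003]
```

View pics/s2.png

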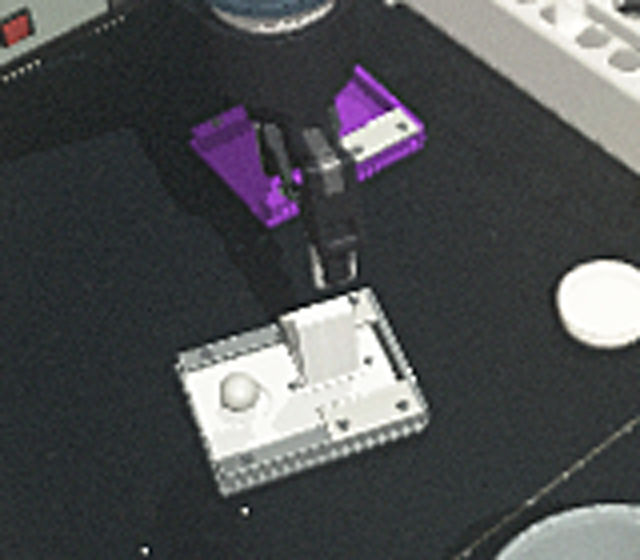

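The picture shows the gripper open above the fin, which is at crop (325,340). The ball sits in its pocket at (240,390). I'll go down and close.

Request:
{"method": "arm_command", "body": {"plan": [[[-0.0005, 0.0015, 0.015, 0, 0, 0, -1], [0, 0, 0.015, 0, 0, 0, -1], [0, 0, 0.015, 0, 0, 0, -1], [0, 0, 0.015, 0, 0, 0, -1], [0, 0, 0.015, 0, 0, 0, -1], [0, 0, 0.01, 0, 0, 0, -1], [0, 0, 0.01, 0, 0, 0, -1], [0, 0, 0.008, 0, 0, 0, -1], [0, 0, 0, 0, 0, 0, -1], [0, 0, 0, 0, 0, 0, -1]]]}}

```text
time: 4.08
position: [0.553, 0.129, 0.0466]
eef_rot: [0.519, 3.098, 0.0]
contact_force: [-0.1, -1.3, 0.5]
gripper_width: 0.085
gripper_force: 0.0
```

Request:
{"method": "arm_command", "body": {"plan": [[[0, 0, 0, 0, 0, 0, 0], [0, 0, 0, 0, 0, 0, 0.2], [0, 0, 0, 0, 0, 0, 0.4], [0, 0, 0, 0, 0, 0, 0.5], [0, 0, 0, 0, 0, 0, 0.6], [0, 0, 0, 0, 0, 0, 0.7], [0, 0, 0, 0, 0, 0, 0.8], [0, 0, 0, 0, 0, 0, 0.9], [0, 0, 0, 0, 0, 0, 1], [0, 0, 0, 0, 0, 0, 1], [0, 0, 0, 0, 0, 0, 1], [0, 0, 0, 0, 0, 0, 1]]], "force": 100}}

```text
time: 5.08
position: [0.553, 0.1291, 0.0466]
eef_rot: [0.519, 3.098, 0.0]
contact_force: [-0.3, 0.9, 3.6]
gripper_width: 0.0109
gripper_force: 97.9
```

Run:
```python
from h import *
np.set_printoptions(precision=4,suppress=True)
go([.5515,.1288,.045])
p=imaging.snapshot("scene"); save(p,"s3.png",(200,120,360,260),4)
```

```text
t 5.0833 pos [0.553  0.1291 0.0466] F [-0.3172  0.8991  3.5893] w 0.0109062521328428 97.8626024723053
shift [ 0.0013 -0.0008  0.0016] turn [ 0.0003  0.0005 -0.0001]
```

View pics/s3.png

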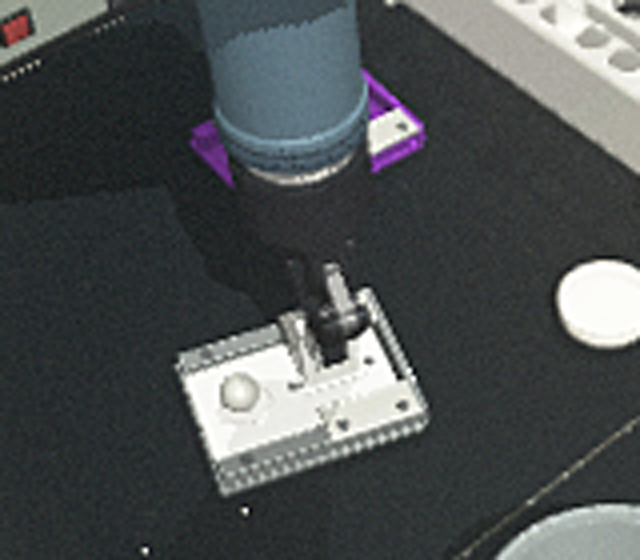

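The fin is gripped at 98 N and 11 mm, and the ball is still in its pocket. I'll raise 1 mm of the 2.5 mm air gap and start sliding gently.

Request:
{"method": "arm_command", "body": {"plan": [[[0, 0, -0.001, 0, 0, 0, 1], [0.001, 0, 0, 0, 0, 0, 1], [0.002, 0, 0, 0, 0, 0, 1], [0.003, 0, 0, 0, 0, 0, 1], [0.003, 0, 0, 0, 0, 0, 1], [0.003, 0, 0, 0, 0, 0, 1], [0.002, 0, 0, 0, 0, 0, 1], [0.001, 0, 0, 0, 0, 0, 1], [0, 0, 0, 0, 0, 0, 1]]]}}

```text
time: 5.88
position: [0.5383, 0.134, 0.0473]
eef_rot: [-0.518, -3.098, 0.0]
contact_force: [0.2, -0.3, -2.7]
gripper_width: 0.0106
gripper_force: 97.4
```

Run:
```python
from h import *
np.set_printoptions(precision=4,suppress=True)
go(np.array([.553,.1291,.0476])+.08*np.array([-.9455,.3256,0]))
```

```text
t 5.8833 pos [0.5383 0.134  0.0473] F [ 0.1733 -0.2648 -2.6814] w 0.010555039046037783 97.40278601646423
shift [ 0.0645  0.0002 -0.0003] turn [-0.0001 -0.0002  0.0001]
```

Request:
{"method": "arm_command", "body": {"plan": [[[0.002, 0, 0, 0, 0, 0, 1], [0.004, 0, 0, 0, 0, 0, 1], [0.006, 0, 0, 0, 0, 0, 1], [0.008, 0, 0, 0, 0, 0, 1], [0.009, 0, 0, 0, 0, 0, 1], [0.009, 0, 0, 0, 0, 0, 1], [0.008, 0, 0, 0, 0, 0, 1], [0.007, 0, 0, 0, 0, 0, 1], [0.006, 0, 0, 0, 0, 0, 1], [0.004, 0, 0, 0, 0, 0, 1], [0.002, 0, 0, 0, 0, 0, 1], [0, 0, 0, 0, 0, 0, 1]]]}}

```text
time: 6.88
position: [0.4769, 0.1552, 0.0474]
eef_rot: [0.518, 3.098, 0.0]
contact_force: [0.2, 1.6, -3.1]
gripper_width: 0.0109
gripper_force: 97.4
```

Run:
```python
from h import *
np.set_printoptions(precision=4,suppress=True)
go([.577,-.161,.18])
p=imaging.snapshot("scene"); save(p,"s4.png",(190,120,350,260),4)
```

```text
t 6.8833 pos [0.4769 0.1552 0.0474] F [ 0.2082  1.6146 -3.0689] w 0.010907199265876117 97.40338325500488
shift [-0.1976 -0.2664 -0.1326] turn [0. 0. 0.]
```

View pics/s4.png

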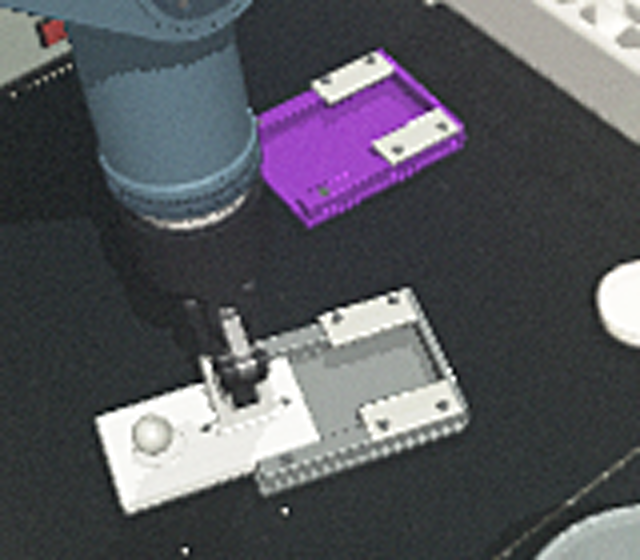

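The tray is clear of the lips, with the ball at crop (152,433) in its pocket. I'll lift it straight up.

Request:
{"method": "arm_command", "body": {"plan": [[[0, 0, -0.003, 0, 0, 0, 1], [0, 0, -0.006, 0, 0, 0, 1], [0, 0, -0.01, 0, 0, 0, 1], [0, 0, -0.014, 0, 0, 0, 1], [0, 0, -0.017, 0, 0, 0, 1], [0, 0, -0.018, 0, 0, 0, 1], [0, 0, -0.018, 0, 0, 0, 1], [0, 0, -0.017, 0, 0, 0, 1], [0, 0, -0.013, 0, 0, 0, 1], [0, 0, -0.009, 0, 0, 0, 1], [0, 0, -0.005, 0, 0, 0, 1], [0, 0, -0.0025, 0, 0, 0, 1]]]}}

```text
time: 7.93
position: [0.4775, 0.155, 0.1809]
eef_rot: [0.519, 3.097, 0.001]
contact_force: [-0.4, 0.3, -3.4]
gripper_width: 0.0112
gripper_force: 97.4
```

Request:
{"method": "arm_command", "body": {"plan": [[[-0.002, -0.003, 0, 0, 0, 0, 1], [-0.004, -0.005, 0, 0, 0, 0, 1], [-0.006, -0.008, 0, 0, 0, 0, 1], [-0.008, -0.011, 0, 0, 0, 0, 1], [-0.01, -0.013, 0, 0, 0, 0, 1], [-0.01, -0.014, 0, 0, 0, 0, 1], [-0.01, -0.014, 0, 0, 0, 0, 1], [-0.01, -0.014, 0, 0, 0, 0, 1], [-0.01, -0.014, 0, 0, 0, 0, 1], [-0.01, -0.014, 0, 0, 0, 0, 1], [-0.01, -0.014, 0, 0, 0, 0, 1], [-0.01, -0.014, 0, 0, 0, 0, 1]]]}}

```text
time: 8.93
position: [0.5266, -0.0099, 0.1789]
eef_rot: [-0.52, -3.097, 0.0]
contact_force: [-1.0, 0.1, -2.3]
gripper_width: 0.0111
gripper_force: 97.4
```

Request:
{"method": "arm_command", "body": {"plan": [[[-0.01, -0.014, 0, 0, 0, 0, 1], [-0.01, -0.014, 0, 0, 0, 0, 1], [-0.01, -0.014, 0, 0, 0, 0, 1], [-0.01, -0.014, 0, 0, 0, 0, 1], [-0.01, -0.014, 0, 0, 0, 0, 1], [-0.01, -0.013, 0, 0, 0, 0, 1], [-0.01, -0.012, 0, 0, 0, 0, 1], [-0.009, -0.011, 0, 0, 0, 0, 1], [-0.007, -0.009, 0, 0, 0, 0, 1], [-0.005, -0.007, 0, 0, 0, 0, 1], [-0.003, -0.004, 0, 0, 0, 0, 1], [-0.002, -0.002, 0, 0, 0, 0, 1]]]}}

```text
time: 9.93
position: [0.5759, -0.1609, 0.1797]
eef_rot: [-0.519, -3.098, -0.0]
contact_force: [0.3, 0.6, -3.2]
gripper_width: 0.0107
gripper_force: 97.4
```

Run:
```python
from h import *
np.set_printoptions(precision=4,suppress=True)
go([.577,-.161,.18])
for n in("scene","top"):
    p=imaging.snapshot(n); save(p,n+"5.png",(270,110,490,330),2.7)
    for q,z in (("ball_center",.155),("pocket",.155),("rinse_tub",0),("beaker",0),("stopper",0),("dish",0)):
        for d in imaging.place_of(p,q)[:1]: print(n,q,np.array(d["xy"]),round(d["conf"],2),ray(p,d["xy"],z),deproj(p,d["xy"]))
    R,t=cam(p);v,u=np.mgrid[0:400,0:640];z=p["z_map"]
    P=(np.stack([(u-p["cx"])/p["fx"]*z,(v-p["cy"])/p["fy"]*z,z],-1)-t)@R
    m=(z>0)&(np.hypot(P[...,0]-.525,P[...,1]+.143)<.09)
    Q=P[m&(P[...,2]>.08)&(P[...,2]<.096)]; print("rim",len(Q),cv2.minEnclosingCircle(Q[:,:2].astype(np.float32)),np.percentile(Q[:,2],[50,95]))
    Q=P[m&(P[...,2]>.14)&(P[...,2]<.152)]; A=np.c_[Q[:,:2],np.ones(len(Q))]; print("plate z",np.median(Q,0),"slopes",np.linalg.lstsq(A,Q[:,2],rcond=None)[0])
```

```text
t 9.9333 pos [ 0.5759 -0.1609  0.1797] F [ 0.3454  0.6241 -3.2278] w 0.010719007180097124 97.37730503082275
shift [-0.001   0.0002 -0.0003] turn [ 0.0001 -0.0003 -0.0006]
scene ball_center [351.1 258.1] 0.53 [ 0.5202 -0.1377  0.155 ] [ 0.5164 -0.1411  0.163 ]
scene pocket [353.1 255.6] 0.78 [ 0.5268 -0.1363  0.155 ] [ 0.5202 -0.1422  0.1688]
scene rinse_tub [353.  297.6] 0.73 [ 0.5257 -0.1461  0.    ] [ 0.512  -0.1578  0.0356]
scene beaker [436.4 244.8] 0.88 [ 0.7667 -0.1826  0.    ] [ 0.7325 -0.1968  0.05  ]
scene stopper [279.9 277.8] 0.71 [ 0.4391 -0.0012  0.    ] [ 0.4352 -0.0084  0.0141]
scene dish [349.2 198.5] 0.69 [0.7163 0.0602 0.    ] [0.706  0.0505 0.0166]
rim 533 ((0.5251796841621399, -0.1445583999156952), 0.07488447427749634) [0.087  0.0897]
plate z [ 0.5406 -0.1595  0.1481] slopes [0.0149 0.0145 0.142 ]
top pocket [399.8 216. ] 0.79 [ 0.5307 -0.1443  0.155 ] [ 0.5167 -0.0655  0.5714]
top stopper [334.1 255.8] 0.44 [0.4291 0.0035 0.    ] [0.4295 0.004  0.0088]
top dish [312.4 149.7] 0.7 [0.7147 0.0625 0.    ] [0.7122 0.0627 0.0144]
rim 309 ((0.5253291726112366, -0.14602383971214294), 0.07498671859502792) [0.0863 0.0906]
plate z [ 0.5452 -0.1244  0.148 ] slopes [-0.0032 -0.0185  0.1473]
```

View pics/top5.png

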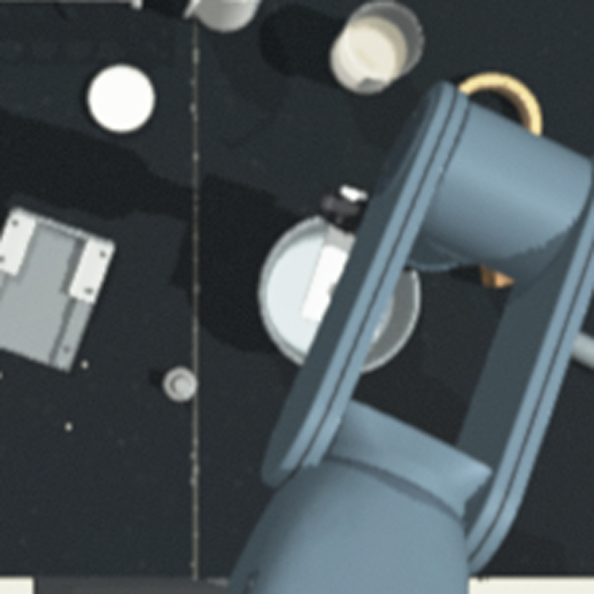

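View pics/scene5.png

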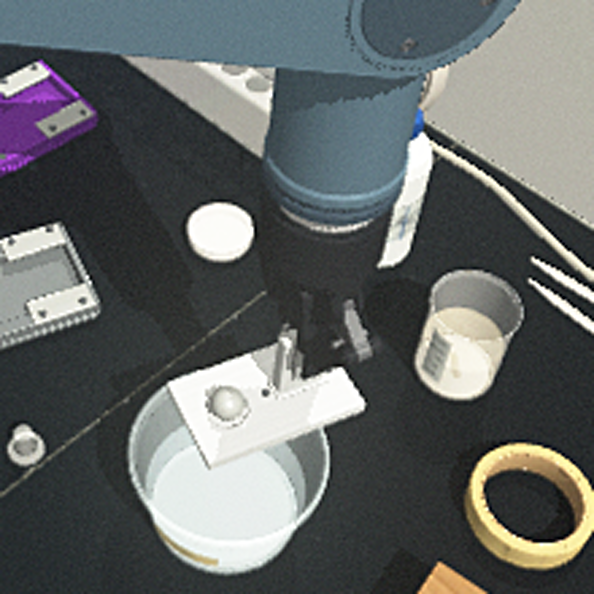

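The ball is in its pocket over the tub, at scene crop (228,403). The underside is about 51 mm above the rim, the tray is level, and the other things have not moved. A nudge of a few millimetres centres it, then I'll let it settle.

Request:
{"method": "arm_command", "body": {"plan": [[[-0.0015, -0.001, 0, 0, 0, 0, 1], [-0.0015, -0.001, 0, 0, 0, 0, 1], [0, 0, 0, 0, 0, 0, 1], [0, 0, 0, 0, 0, 0, 1], [0, 0, 0, 0, 0, 0, 1], [0, 0, 0, 0, 0, 0, 1], [0, 0, 0, 0, 0, 0, 1], [0, 0, 0, 0, 0, 0, 1], [0, 0, 0, 0, 0, 0, 1], [0, 0, 0, 0, 0, 0, 1], [0, 0, 0, 0, 0, 0, 1], [0, 0, 0, 0, 0, 0, 1]]]}}

```text
time: 11.63
position: [0.578, -0.1632, 0.1798]
eef_rot: [0.519, 3.098, -0.0]
contact_force: [0.4, -0.5, -3.0]
gripper_width: 0.0113
gripper_force: 97.4
```

Run:
```python
from h import *
np.set_printoptions(precision=4,suppress=True)
go([.577,-.161,.18]); p=imaging.snapshot("scene")
b=imaging.place_of(p,"ball_center")[:1]; print(b, b and ray(p,b[0]["xy"],.155)); print(ctrl.close_job())
```

```text
t 11.6333 pos [ 0.578  -0.1632  0.1798] F [ 0.3986 -0.5355 -2.9718] w 0.011293666080088912 97.37720131874084
shift [ 0.0017  0.0017 -0.0002] turn [-0.      0.     -0.0002]
[{'xy': [355.2, 258.4], 'conf': 0.59}] [ 0.5253 -0.1433  0.155 ]
the job is handed in; nothing more can be done
None
```

The job is handed in: the tray is held still and level about 5 cm above the tub's rim, with the ball in its pocket and measured within about 2 mm of the tub's centre. It took about 12 s; the tub, stopper, dish and beaker stayed where they were.

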